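# Clamp a sample bottle on the bench shaker and start it

## Robot

A 6-joint arm with a two-finger parallel gripper is mounted at the origin on a cart in front of the work surface, level with it; the furniture and walls round the work are solid. World frame = base frame: x ahead of the robot, y to its left, z up, the work surface at z = 0. Lengths are in mm, angles in rad, forces in N, time in s.
With the tool pointing down it reaches from about 400 to 925 mm from the base axis. Payload 12.5 kg.
Tool frame: the origin (TCP) lies midway between the tips of the shut fingers; the grasp point (between the pads) lies 19 mm behind it; z points along the fingers, y is the line along which they close (so a half turn about z gives the same grasp; the last joint's range is limited). The gripper opens to 95 mm and grips with 3 to 60 N. Pads are 20 mm wide; open, the fingers measure 119 mm over their backs; the gripper's body (75 mm by 180 mm) begins 59 mm behind the grasp point.
Start: joints at [-1.343, 0.491, 1.559, -0, 1.092, -0.106], TCP at [204.796, -590.516, 186.461] pointing down, gripper open.
Joint ranges: [-3.1, 3.1], [-0.84, 2.19], [0.05, 2.79], [-1.13, 4.28], [0.06, 2.93], [-2.69, 2.69]. Speed limits (rad/s): [2.22, 2.22, 2.79, 3.14, 3.14, 3.14].

## Interface

Orientations are given as [roll, pitch, yaw] about the fixed x, y, z axes, in that order (R = Rz(yaw) Ry(pitch) Rx(roll)).
In Python, from cell import state, read_camera, camera_info, env gives the robot as it stands.
- The arm moves only by the tool move_arm, never from a script. Its argument "commands" is a list of rows, each a list of 3 entries, a list of its own where there are three numbers: the shift along the world's x, y, z in cm, then the turn, a rotation vector about the world's x, y, z in degrees, then the opening, from 0 (shut) to 1 (fully open). A call has 1 to 10 rows; each row shifts and turns the commanded pose from where the row before left it; what a row does not reach is not made up. A row lasts 1/10 s, in which the tool goes at most 50 mm and 8.59 degrees, less where a joint would pass 70% of its speed; a pose out of reach is approached as far as the arm can. A call with a gripper value outside its range is refused whole. The fingers move at their own pace and stop on an object; the grip force is fixed at half the most. Time passes only in rows, so rows that do not move let the fingers close. It gives the time, the measured TCP pose, the force, the opening and the grip force at its end, in the units of the state.
- state(): the state, without advancing time (a new reading comes with each control period).
- read_camera(name): name is "scene" or "top" or "wrist"; returns the picture (400x640x3 uint8, blue, green, red); there is no depth.
- camera_info(name): a dict with "K" (3x3 intrinsics, pixels), "cam_to_world" (4x4, takes a point from camera to world coordinates). Camera axes: x right, y down, z forward; pixel columns grow to the right and rows downward; lengths in mm; the calibration is good to about 2 mm. A picture is of the moment at which its call begins: read the wrist's pose just before it. camera_info takes no time and is no camera call; for the wrist camera it gives the pose at the moment of the call.
- env.job_done(): hands the job in; it is judged then, once.
The state is a dict: "t": time; "joints": joint angles; "qvel": joint speeds; "tau": joint torques, N m; "eef_pos": TCP position; "tcp_rot": TCP orientation; "ft_force": force on the tool from outside, world axes, zero at the start; "moment": the same for the moment, N m; "opening": opening from 0.0 (shut) to 1.0 (fully open); "grip_force": force on a finger pad.
Only numpy, scipy, OpenCV 4.12 (cv2) and the standard library are available. Lean on these libraries where they do the work, as an engineer would, in place of code of your own. Each camera call takes 0.05 s, during which the arm holds its last target. There are 200 camera calls.

## Task

Stand the square sample bottle upright on the rubber pad of the bench shaker and let go of it, then slide the clamp along until it holds the bottle firmly against the fixed fence. Then press the round mushroom button fully down and let it spring back up. Do not press the square key, do not press the round button before the bottle is clamped, and do not knock over or push away the round bottle.

Things in the scene. Friction and masses are not known exactly. Their poses are not given: they have to be found in the camera images.
- shaker: Bench shaker, a low off-white box fixed to the worktop, 195 x 270 mm and 50 mm high, with a raised aluminium platform (top 62 mm above the worktop) at the rear and a low control deck along the front (-x) side. Origin: on the worktop surface under the middle of the machine; x to its rear, y to its left (seen from its front), z up. A fixed aluminium fence stands at the left end of the platform: 100 mm long along x, its inner face at y = +118 mm, top 95 mm above the worktop.
- pad_center (a point): Centre of the square black rubber pad (96 x 96 mm, its top 64 mm above the worktop) on the platform, beside the fence; axes as the shaker's (x rear, y left towards the fence). The fence's inner face is 48 mm to +y of this point.
- clamp (a joint): Position (m) of the sliding aluminium clamp: 0 fully open, growing to at most 0.075 as it slides towards the fence (shaker +y). Its jaw is 86 mm wide and 35 mm high above the pad; the gap between jaw and fence is 118 mm minus the travel, so about 62 mm of travel holds the 56 mm bottle against the fence. Stays where it is left; about 2.5 N of friction, plus some 2 N for pushing the bottle along the pad. It starts somewhere from 0 to 20 mm.
- clamp_handle (a point): Middle of the top of the clamp's upright black handle, 127 mm above the worktop: a block 38 mm (shaker x) by 14 mm (shaker y) that stands 49 mm clear above the clamp's flat bar, 75 mm behind (to -y of) the jaw's face. Can be pushed from its -y side or pinched across the 14 mm from above. Moves with the clamp.
- start_top (a point): Middle of the top of the start button: a round grey mushroom button, 40 mm across, at the front right of the control deck; its top is 76.5 mm above the worktop when up. Pressed straight down.
- start_button (a joint): Travel (m) of the round start button: 0 up, 0.008 fully down at its stop. A spring resists with about 2 N at first and 6.5 N when fully down, and brings it back up when released.
- stop_top (a point): Middle of the top of the stop key: a square grey key 32 x 32 mm on the control deck, 110 mm to the left (shaker +y) of the round button, its top 65 mm above the worktop; not to be pressed.
- stop_key (a joint): Travel (m) of the square stop key: 0 up, 0.005 fully down.
- square_bottle: Square off-white sample bottle with a white screw cap, 56 x 56 mm and 117 mm high, 0.15 to 0.3 kg, standing on the worktop in front of the burette stand. Origin: centre of its underside; x and y square to its flat sides (it may be turned by a quarter turn without difference), z up. The sides are flat from about 10 to 75 mm height.
- round_bottle: Round bottle with a white cap, 50 mm across and 112 mm high, standing near the square one; not needed. Origin: centre of its underside, z up.
- burette_stand: Tall stand, an obstacle not to be hit: a flat base 130 x 215 mm and 17 mm high behind the two bottles, with upright rods and glass burettes from 0.1 to over 0.7 m height; the nearest upright is about 85 mm to +y of its origin. Origin: centre of the base on the worktop. Always carry round it on the robot's side. On the left of the shaker a full-height pillar and partition wall stand some 0.1 m beyond the fence; come in from the robot's side there too.
There are look-alikes about, which are no part of the job. What is shaped like the square_bottle but green, turquoise or yellow is not meant.

How it is judged (in metres and radians):
On the way, in this order (a step that is already met when the one before it is completed fails the run):
1. the square bottle stands upright on the pad, released, with the clamp not yet closed on it (x of square_bottle in the frame of pad_center between -0.025 and 0.025 m and y of square_bottle in the frame of pad_center between -0.03 and 0.025 m and z of square_bottle in the frame of pad_center below 0.004 m and angle between square_bottle's own z axis and vertical below 0.08 rad and contact force between square_bottle and the fingers below 0.1 N), for 0.2 s.
2. the clamp holds the bottle against the fence (value of joint clamp above 0.0585 m and y of square_bottle in the frame of pad_center above 0.0145 m and angle between square_bottle's own z axis and vertical below 0.08 rad), for 0.2 s.
3. the round start button is fully down (value of joint start_button above 0.0068 m), for 0.05 s.
At the end, for the whole second after the job is handed in: The square bottle stands upright (0.08 rad) at rest on the pad, within 25 mm of its middle along the fence, clamped against the fence (clamp travel over 58.5 mm), and the round button, once pressed at least 6.8 of its 8 mm, is up again (within 1.5 mm) (all of step 2 and value of joint start_button below 0.0015 m and x of square_bottle in the frame of pad_center between -0.025 and 0.025 m and z of square_bottle in the frame of pad_center below 0.004 m and linear speed of square_bottle below 0.02 m/s); the robot touches nothing.
It fails at once if the square stop key is pressed (more than 2.5 mm) (value of joint stop_key above 0.0025 m).
It fails at once if the round start button is pressed (more than 4 mm) before the bottle is clamped (value of joint start_button above 0.004 m and (value of joint clamp below 0.0585 m or y of square_bottle in the frame of pad_center below 0.0145 m)).
It fails at once if the round bottle is knocked over or pushed away (tilted over 0.3 rad or moved over 30 mm) (angle between round_bottle's own z axis and vertical above 0.3 rad or distance of round_bottle from where it was at the start of the episode above 0.03 m).
It also fails if it takes over 61 s, if anything falls off the work surface, if the arm or the gripper's body presses on something with over 40 N, if the wrist force passes 120 N, or if a joint passes its speed limit or range.

## Working session

There is one attempt and no reset: what is moved stays moved. The work goes in short steps, Python scripts to look and compute and a tool call to move; the robot and the scene stay as the last step left them, time stands still between calls to the robot, and variables do not carry over. Pictures are saved under pics/ and viewed, at most 10 in all, crops included, and the job is handed in when it is done.

Besides the shell and the picture viewer there is one more tool, called as name(argument=value, ...), one argument or row to a line, values as JSON. move_arm: Moves the arm, as the interface text tells. Its arguments: {"type":"object","properties":{"commands":{"type":"array"}},"required":["commands"]}

```bash
ls; mkdir -p pics
cat > h.py <<'E'
import numpy as np, cv2
from cell import state, read_camera, camera_info, env
def ray(info,u,v,z):
    K=np.array(info["K"]);T=np.array(info["cam_to_world"])
    d=T[:3,:3]@np.linalg.solve(K,[u,v,1.]);o=T[:3,3]
    return o+d*(z-o[2])/d[2]
def proj(info,p):
    K=np.array(info["K"]);T=np.linalg.inv(np.array(info["cam_to_world"]))
    c=K@(T[:3,:3]@np.array(p,float)+T[:3,3]);return c[:2]/c[2]
E
python3 - <<'E'
from h import *
for n in("top","scene"):
    cv2.imwrite(f"pics/{n}0.png",read_camera(n)); i=camera_info(n); print(n,np.round(i["K"],1).tolist(),np.round(i["cam_to_world"],3).tolist())
print(state())
E
```

```text
pics
top [[436.7, 0.0, 316.7], [0.0, 436.7, 193.5], [0.0, 0.0, 1.0]] [[-0.01, -0.998, 0.07, 330.452], [-1.0, 0.009, -0.012, -302.869], [0.011, -0.07, -0.997, 1520.889], [0.0, 0.0, 0.0, 1.0]]
scene [[446.8, 0.0, 316.4], [0.0, 446.8, 201.5], [0.0, 0.0, 1.0]] [[0.885, -0.361, 0.294, 42.186], [-0.466, -0.67, 0.578, -1122.05], [-0.012, -0.648, -0.761, 1160.433], [0.0, 0.0, 0.0, 1.0]]
{'t': 0.1, 'joints': array([-1.34262170e+00,  4.91485083e-01,  1.55939545e+00, -1.02225090e-05,
        1.09170629e+00, -1.05580473e-01]), 'qvel': array([ 8.35788501e-04,  7.46681065e-05, -9.04574439e-04, -1.98849819e-03,
       -3.43963832e-04, -2.84221911e-04]), 'tau': array([ 4.78683374e-03, -6.13620615e+01, -2.58607543e+01,  6.94253622e-02,
        4.70460684e-02, -7.75748822e-05]), 'eef_pos': array([ 204.71968367, -590.25796893,  185.92662904]), 'tcp_rot': array([-3.14060306e+00, -9.57537546e-05,  3.33759771e-01]), 'ft_force': array([ 0.24043057, -0.37986885, -0.44256637]), 'moment': array([-0.0114849 ,  0.00653359,  0.00022841]), 'grip_force': 0.0, 'opening': 1.0008982443546057}
```

View pics/top0.png

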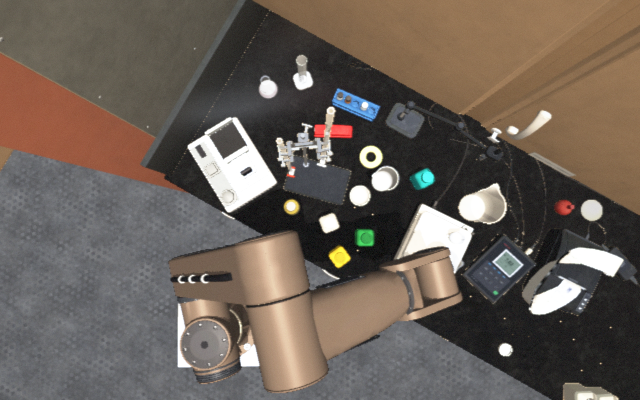

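View pics/scene0.png

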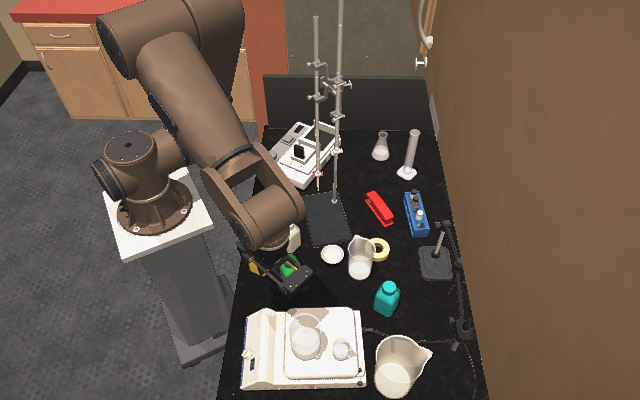

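The top view shows the shaker at about (232,165), the white square bottle at about (330,222) and the round bottle at about (291,207). The green and yellow look-alikes are at (365,238) and (340,257), and the stand base is at (318,180). In the scene view the arm covers the bottle. Next I'll zoom in on the top view.

Run:
```python
from h import *
im=cv2.imread("pics/top0.png")
cv2.imwrite("pics/crop1.png",cv2.resize(im[105:265,180:380],None,fx=4,fy=3.75 if 0 else 4,interpolation=cv2.INTER_CUBIC)[:600])
i=camera_info("top")
for n,u,v,z in[("sq",330,222,117),("round",291,207,112)]:print(n,ray(i,u,v,z))
```

```text
sq [ 336.5730641  -361.16379213  117.        ]
round [ 386.09349179 -236.12636693  112.        ]
```

View pics/crop1.png

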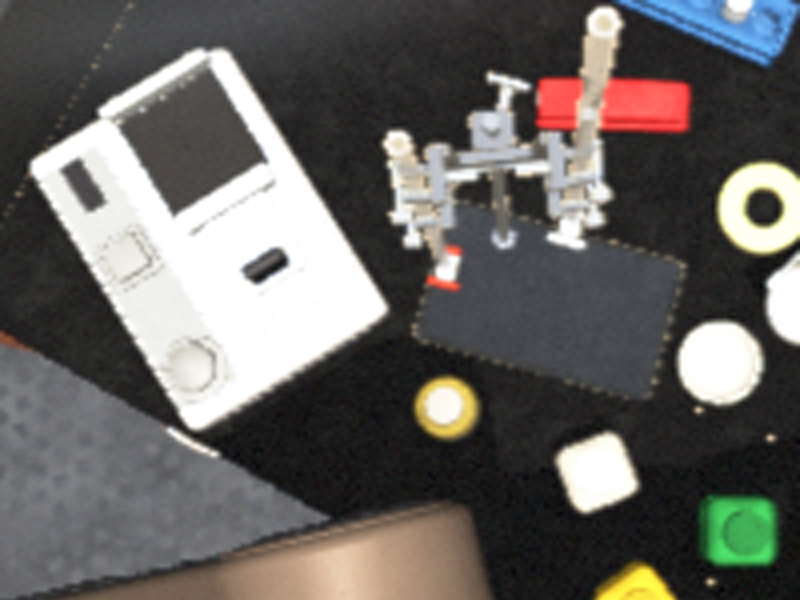

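Run:
```python
from h import *
im=cv2.imread("pics/top0.png");i=camera_info("top")
c=lambda u,v,z:ray(i,180+(u-1.5)/4,105+(v-1.5)/4,z)
pad=np.array([c(118,120,64),c(207,62,64),c(270,153,64),c(180,215,64)]); print("pad",pad.round(),np.linalg.norm(np.diff(pad,axis=0),axis=1),pad.mean(0))
S,T,H=c(192,365,76.5),c(128,252,65),c(266,265,127)
print("start",S,"stop",T,"handle",H,np.linalg.norm((S-T)[:2]))
d=T-S;print("yaw of shaker y axis",np.degrees(np.arctan2(d[1],d[0])), "pad", [np.degrees(np.arctan2(*(e[1::-1]))) for e in np.diff(pad,axis=0)])
hsv=cv2.cvtColor(im,cv2.COLOR_BGR2HSV)
m=((hsv[...,2]>140)&(hsv[...,1]<70)).astype(np.uint8)
sub=np.zeros_like(m);sub[210:236,316:343]=m[210:236,316:343]
cs,_=cv2.findContours(sub,0,2);k=max(cs,key=cv2.contourArea);r=cv2.minAreaRect(k);print(r,cv2.contourArea(k))
b=cv2.boxPoints(r);
for z in(80,117):
  w=np.array([ray(i,*p,z) for p in b]);print(z,w.round(),w.mean(0),np.linalg.norm(w[1]-w[0]),np.linalg.norm(w[2]-w[1]),np.degrees(np.arctan2(*(w[1]-w[0])[1::-1])))
print("round",c(445,407,112),c(447,409,60))
print("stand base",[c(*p,17).round() for p in[(455,200),(685,265),(645,400),(413,332)]])
```

```text
pad [[634.  40.  64.]
 [683. -34.  64.]
 [605. -88.  64.]
 [553. -12.  64.]] [89.21746279 94.45303772 91.49544276] [619.04039027 -23.44842849  64.        ]
start [426.25921556 -25.21471489  76.5       ] stop [522.26295652  30.84422614  65.        ] handle [502.6829896  -93.73882137 127.        ] 111.1724927616817
yaw of shaker y axis 30.281704594993318 pad [np.float64(-56.69356468868926), np.float64(-145.7264208875816), np.float64(124.61996231590402)]
((328.862060546875, 222.65518188476562), (16.71257972717285, 17.455360412597656), 68.19859313964844) 253.0
80 [[ 350. -322.   80.]
 [ 371. -376.   80.]
 [ 319. -396.   80.]
 [ 299. -342.   80.]] [ 334.65521682 -358.93353043   80.        ] 57.59143784262034 54.93857455509904 -68.78583713161417
117 [[ 349. -322.  117.]
 [ 370. -374.  117.]
 [ 320. -393.  117.]
 [ 300. -341.  117.]] [ 334.54727226 -357.49387455  117.        ] 56.112570945531346 53.52782944564685 -68.78583713161414
round [ 388.11368228 -235.73495327  112.        ] [ 388.55353613 -234.9186503    60.        ]
stand base [array([ 572., -241.,   17.]), array([ 513., -440.,   17.]), array([ 396., -404.,   17.]), array([ 457., -204.,   17.])]
```

move_arm(
  commands=[
    [[1.3,2.3,0.6],[0,0,0.2],1],
    [[1.3,2.3,0.6],[0,0,0.2],1],
    [[1.3,2.3,0.6],[0,0,0.2],1],
    [[1.3,2.3,0.6],[0,0,0.2],1],
    [[1.3,2.3,0.6],[0,0,0.2],1],
    [[1.3,2.3,0.6],[0,0,0.2],1],
    [[1.3,2.3,0.6],[0,0,0.2],1],
    [[1.3,2.3,0.6],[0,0,0.2],1],
    [[1.3,2.3,0.6],[0,0,0.2],1],
    [[1.3,2.3,0.6],[0,0,0.2],1],
  ],
)

```text
t: 1.1
eef_pos: [335.1, -359.4, 246.5]
tcp_rot: [-3.141, 0.0, 0.369]
ft_force: [1.2, -0.2, -0.5]
opening: 1.003
grip_force: 0.0
```

Run:
```python
from h import *
s=state();print(s["eef_pos"],s["tcp_rot"],s["qvel"].round(3))
i=camera_info("wrist");im=read_camera("wrist");cv2.imwrite("pics/w1.png",im)
import pickle;pickle.dump(i,open("w1.pkl","wb"));print(np.round(i["K"],1).tolist(),np.round(i["cam_to_world"],3).tolist())
print(proj(i,[335,-358,80]),proj(i,[335,-358,117]))
t=read_camera("top");cv2.imwrite("pics/top1.png",t)
```

```text
[ 335.09997903 -359.41595692  246.49063764] [-3.14119715e+00  1.34208810e-04  3.68734657e-01] [ 0.483 -0.187  0.091  0.002  0.093  0.445]
[[288.0, 0.0, 316.4], [0.0, 288.0, 199.3], [0.0, 0.0, 1.0]] [[0.36, -0.898, -0.253, 404.656], [-0.933, -0.346, -0.099, -331.285], [0.001, 0.272, -0.962, 444.596], [0.0, 0.0, 0.0, 1.0]]
[316.07626759 178.08932804] [316.06365806 184.47176512]
```

View pics/w1.png

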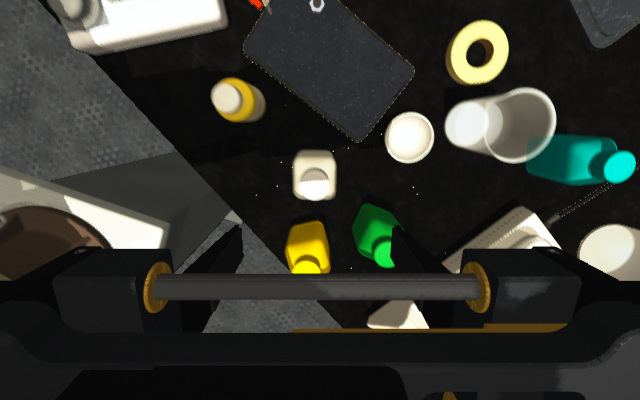

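The wrist view shows the bottle at (314,175) with its cap at (315,184). Its sides run parallel to the image axes, so the yaw is right. The projected estimate falls on it.

Run:
```python
from h import *
import pickle
im=cv2.imread("pics/w1.png");i=camera_info("wrist");s=state();print(s["eef_pos"],s["tcp_rot"])
g=cv2.cvtColor(im,cv2.COLOR_BGR2GRAY)
i=pickle.load(open("w1.pkl","rb"))
for r in(158,165,172,180):
  row=g[r,270:360];w=np.where(row>110)[0]+270;print(r,w.min(),w.max(),[ray(i,u,r,z)[:2].round() for u,z in((w.min(),75),(w.max(),75),((w.min()+w.max())/2,75))])
cap=np.zeros_like(g);cap[165:205,290:340]=(g[165:205,290:340]>225)
M=cv2.moments(cap,True);print(M["m10"]/M["m00"],M["m01"]/M["m00"],M["m00"],ray(i,M["m10"]/M["m00"],M["m01"]/M["m00"],117))
col=g[140:210,300];print(col[::2]);
```

```text
[ 335.79952998 -358.62052681  247.13620464] [ 3.14095325e+00 -4.83954272e-04  3.71092444e-01]
158 295 332 [array([ 349., -324.]), array([ 366., -368.]), array([ 357., -346.])]
165 293 335 [array([ 339., -324.]), array([ 359., -375.]), array([ 349., -350.])]
172 293 335 [array([ 331., -328.]), array([ 350., -378.]), array([ 341., -353.])]
180 294 335 [array([ 321., -332.]), array([ 341., -382.]), array([ 331., -357.])]
314.770253929867 183.03022974607012 827.0 [ 336.06110923 -355.97754251  117.        ]
[ 13  13  10  10  11  43  90 120 138 191 223 232 236 239 240 241 239 228
 213 204 189 248 253 253 254 252 246 236 166 124  19  20  22  21  21]
```

move_arm(
  commands=[
    [[0,0.1,-3],[0,0,0],1],
    [[0,0,-3],[0,0,0],1],
    [[0,0,-3],[0,0,0],1],
    [[0,0,-3],[0,0,0],1],
    [[0,0,-3],[0,0,0],1],
    [[0,0,-3],[0,0,0],1],
    [[0,0,-2],[0,0,0],1],
    [[0,0,0],[0,0,0],1],
    [[0,0,0],[0,0,0],0.4],
    [[0,0,0],[0,0,0],0],
  ],
)

```text
t: 2.2
eef_pos: [335.0, -360.2, 47.4]
tcp_rot: [3.14, -0.0, 0.369]
ft_force: [0.4, 0.7, 0.6]
opening: 0.888
grip_force: 0.0
```

move_arm(
  commands=[
    [[0,0,0],[0,0,0],0],
    [[0,0,0],[0,0,0],0],
    [[0,0,0],[0,0,0],0],
    [[0,0,0],[0,0,0],0],
    [[0,0,0],[0,0,0],0],
  ],
)

```text
t: 2.7
eef_pos: [334.8, -359.4, 46.7]
tcp_rot: [3.141, -0.0, 0.369]
ft_force: [-0.7, 1.3, 5.2]
opening: 0.568
grip_force: 30.1
```

move_arm(
  commands=[
    [[0,0,1],[0,0,0],0],
    [[0,0,2],[0,0,0],0],
    [[0,0,3],[0,0,0],0],
    [[0,0,3],[0,0,0],0],
    [[0,0,3],[0,0,0],0],
    [[0,0,3],[0,0,0],0],
    [[0,0,2],[0,0,0],0],
    [[0,1,1],[0,0,0],0],
    [[0.5,2,0],[0,0,0],0],
    [[0.5,2,0],[0,0,0],0],
  ],
)

```text
t: 3.7
eef_pos: [344.4, -308.2, 226.4]
tcp_rot: [-3.141, 0.0, 0.368]
ft_force: [0.3, -0.1, -2.0]
opening: 0.563
grip_force: 30.0
```

move_arm(
  commands=[
    [[0.8,2.5,0],[0,0,1],0],
    [[0.8,2.5,0],[0,0,1],0],
    [[0.8,2.5,0],[0,0,1],0],
    [[0.8,2.5,0],[0,0,1],0],
    [[0.8,2.5,0],[0,0,1],0],
    [[1,2.5,0],[0,0,1],0],
    [[1.5,2,0],[0,0,1],0],
    [[2,2,0],[0,0,1],0],
    [[2,2,0],[0,0,1],0],
    [[2,1.5,0],[0,0,1],0],
  ],
)

```text
t: 4.7
eef_pos: [469.6, -82.6, 226.1]
tcp_rot: [-3.141, 0.001, 0.545]
ft_force: [-0.6, -0.7, -2.5]
opening: 0.563
grip_force: 30.0
```

move_arm(
  commands=[
    [[2,1,0],[0,0,0.5],0],
    [[1,0.5,0],[0,0,0.5],0],
    [[0,0,0],[0,0,0],0],
    [[0,0,0],[0,0,0],0],
  ],
)

```text
t: 5.1
eef_pos: [498.9, -69.5, 226.1]
tcp_rot: [-3.141, 0.001, 0.561]
ft_force: [-0.4, -0.5, -0.8]
opening: 0.566
grip_force: 30.0
```

Run:
```python
from h import *
s=state();print(s["eef_pos"],s["tcp_rot"],s["ft_force"],s["opening"])
import pickle
i=camera_info("wrist");im=read_camera("wrist");cv2.imwrite("pics/w2.png",im);pickle.dump(i,open("w2.pkl","wb"))
for p in([619,-23,64],[426,-25,76.5],[522,31,65],[503,-94,127]):print(proj(i,p))
```

```text
[498.88066111 -69.54546285 226.1311609 ] [-3.14092338e+00  9.41802757e-04  5.60687394e-01] [-0.38436615 -0.48421895 -0.80814695] 0.5662126154974706
[338.66329234  71.68404227]
[257.16197369 210.58720917]
[256.85606591 119.71221787]
[338.95451227 199.89103754]
```

View pics/w2.png

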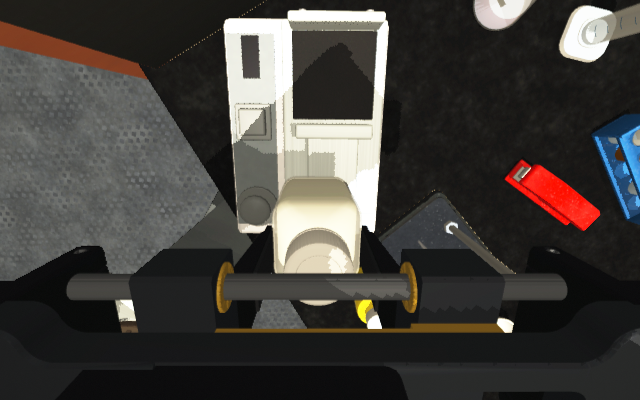

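The wrist view shows the pad at (291–376, 30–120) with the fence just above it and the jaw at row about 125–137. The stop key is at (254,122) and the round button at (256,207). The bottle sits squarely in the fingers.

Run:
```python
from h import *
import pickle
im=cv2.imread("pics/w2.png");i=pickle.load(open("w2.pkl","rb"));g=cv2.cvtColor(im,cv2.COLOR_BGR2GRAY)
m=np.zeros_like(g);m[26:124,288:382]=g[26:124,288:382]<90
cs,_=cv2.findContours(m,0,2);k=max(cs,key=cv2.contourArea);print(cv2.boundingRect(k),cv2.contourArea(k))
q=cv2.approxPolyDP(cv2.convexHull(k),6,True)[:,0];print(q.tolist())
w=np.array([ray(i,*p,64) for p in q.astype(float)]);print(w.round(1).tolist(),np.linalg.norm(np.roll(w,-1,0)-w,axis=1).round(1),w.mean(0))
e=np.roll(w,-1,0)-w;print(np.degrees(np.arctan2(e[:,1],e[:,0])).round(1))
b=g[195:232,238:280]
S=ray(i,256,206,76.5);T=ray(i,253.5,122,65);print("S",S,"T",T,np.degrees(np.arctan2(*(T-S)[1::-1])))
R=cv2.resize(im[0:240,215:400],None,fx=3,fy=2.5);cv2.imwrite("pics/c2.png",R)
```

```text
(292, 30, 85, 90) 7010.0
[[292, 31], [376, 32], [371, 118], [293, 117]]
[[626.4, 44.1, 64.0], [675.3, -35.8, 64.0], [596.7, -84.3, 64.0], [547.7, -4.1, 64.0]] [93.7 92.4 93.9 92.2] [611.52689057 -20.02921136  64.        ]
[ -58.5 -148.4  121.4   31.5]
S [430.56086773 -20.80876106  76.5       ] T [517.52110916  33.13947921  65.        ] 31.814563688879215
```

View pics/c2.png

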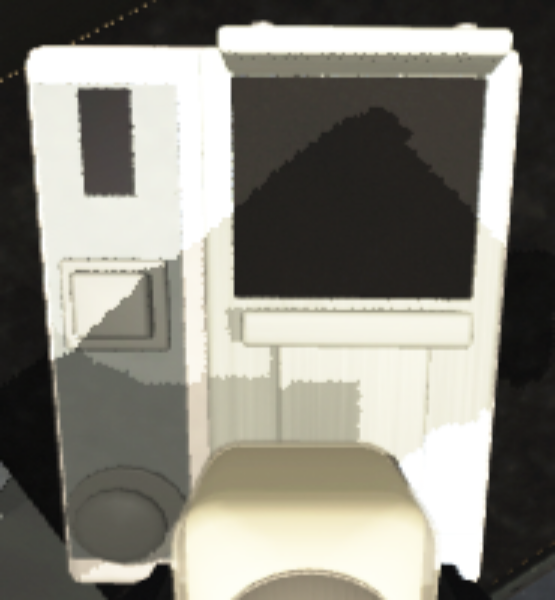

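move_arm(
  commands=[
    [[2,0.8,0],[0,0,-0.4],0],
    [[2.5,1.1,0],[0,0,0],0],
    [[2.5,1.1,0],[0,0,0],0],
    [[2.5,1.1,0],[0,0,0],0],
    [[1.9,0.8,0],[0,0,0],0],
    [[0,0,-2],[0,0,0],0],
    [[0,0,-2.5],[0,0,0],0],
    [[0,0,-2.5],[0,0,0],0],
    [[0,0,-2],[0,0,0],0],
    [[0,0,0],[0,0,0],0],
  ],
)

```text
t: 6.15
eef_pos: [611.9, -21.1, 134.2]
tcp_rot: [-3.139, 0.004, 0.553]
ft_force: [0.0, 0.4, -1.7]
opening: 0.569
grip_force: 30.0
```

Run:
```python
from h import *
s=state();print(s["eef_pos"],s["tcp_rot"],s["ft_force"],s["opening"])
c=read_camera("scene");cv2.imwrite("pics/s3.png",cv2.resize(c[230:400,200:440],None,fx=3,fy=3))
w=read_camera("wrist");cv2.imwrite("pics/w3.png",w)
```

```text
[611.90617637 -21.12771933 134.20893651] [-3.13872913  0.00372856  0.55260988] [ 0.03505114  0.43376943 -1.67993398] 0.568764267059684
```

View pics/w3.png

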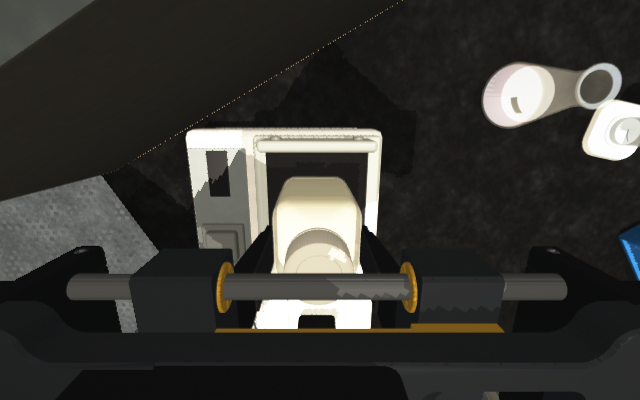

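The wrist view shows the bottle between about 274 and 361, centred on the pad (267–368), clear of the fence (bottom edge at row about 153). I'll lower it.

move_arm(
  commands=[
    [[0,0,-1],[0,0,0],0],
    [[0,0,-0.8],[0,0,0],0],
    [[0,0,-0.4],[0,0,0],0],
    [[0,0,-0.1],[0,0,0],0],
    [[0,0,0],[0,0,0],0],
    [[0,0,0],[0,0,0],0],
  ],
)

```text
t: 6.85
eef_pos: [613.9, -20.5, 113.7]
tcp_rot: [3.141, -0.0, 0.554]
ft_force: [0.2, -0.5, -2.0]
opening: 0.571
grip_force: 30.0
```

move_arm(
  commands=[
    [[0,0,-0.2],[0,0,0],0],
    [[0,0,-0.1],[0,0,0],0],
    [[0,0,0],[0,0,0],0],
    [[0,0,0],[0,0,0],0],
  ],
)

```text
t: 7.25
eef_pos: [613.9, -20.4, 110.8]
tcp_rot: [3.141, -0.0, 0.554]
ft_force: [-0.4, 1.1, 2.8]
opening: 0.564
grip_force: 30.0
```

move_arm(
  commands=[
    [[0,0,0],[0,0,0],0.7],
    [[0,0,0],[0,0,0],1],
    [[0,0,0],[0,0,0],1],
    [[0,0,0],[0,0,0],1],
    [[0,0,0],[0,0,0],1],
    [[0,0,1],[0,0,0],1],
    [[0,0,3],[0,0,0],1],
    [[0,0,3],[0,0,0],1],
    [[0,0,3],[0,0,0],1],
    [[0,0,2],[0,0,0],1],
  ],
)

```text
t: 8.25
eef_pos: [614.2, -20.6, 233.5]
tcp_rot: [3.14, -0.002, 0.554]
ft_force: [0.4, -0.5, 0.9]
opening: 0.998
grip_force: 0.0
```

Run:
```python
from h import *
import pickle
def line(i,u,v):
    a=ray(i,u,v,0);b=ray(i,u,v,300);return a,(b-a)/np.linalg.norm(b-a)
def tri(L):
    A=sum(np.eye(3)-np.outer(d,d) for _,d in L);B=sum((np.eye(3)-np.outer(d,d))@a for a,d in L);p=np.linalg.solve(A,B);return p,[np.linalg.norm((np.eye(3)-np.outer(d,d))@(p-a)) for a,d in L]
t=camera_info("top");w1=pickle.load(open("w1.pkl","rb"));w2=pickle.load(open("w2.pkl","rb"))
print("burette tip",tri([line(t,291,172.5),line(w1,257,3)]))
print("rod foot",tri([line(t,305.5,164.5),line(w2,450,228)]), tri([line(t,305.5,164.5),line(w1,317,4)]))
P=np.array([612.5,-20.5]);Y=np.array([np.cos(.553),np.sin(.553)]);X=np.array([Y[1],-Y[0]])
sh=lambda p:((p[:2]-P)@X,(p[:2]-P)@Y)
print("jaw top near/far",[sh(ray(w2,215+270/3,v/2.5,z)) for v,z in((312,99),(345,99))])
print("handle top",sh(ray(t,180+264.5/4,105+263.5/4,127)))
print("S",[sh(ray(w2,255.5,210.5,76.5)),sh(np.array([426.3,-25.2]))])
# current wrist look at bottle
i=camera_info("wrist");im=read_camera("wrist");cv2.imwrite("pics/w4.png",im);pickle.dump(i,open("w4.pkl","wb"));print(state()["eef_pos"])
tp=read_camera("top");cv2.imwrite("pics/top4.png",tp)
```

```text
burette tip (array([ 495.22839858, -233.71439897,   97.44264077]), [np.float64(5.074924200229778), np.float64(5.074924200229754)])
rod foot (array([ 534.94046928, -282.40002819,   21.71601136]), [np.float64(1.2375452862209495), np.float64(1.237545286220973)]) (array([ 535.53268219, -282.39303999,   24.22981719]), [np.float64(0.4853025863685743), np.float64(0.4853025863685104)])
jaw top near/far [(np.float64(-32.208657762656664), np.float64(-54.65930607033535)), (np.float64(-32.25697341049584), np.float64(-68.8096606019815))]
handle top (np.float64(4.642212183948165), np.float64(-131.91721113979574))
S [(np.float64(-96.23148522556973), np.float64(-160.96536969056766)), (np.float64(-93.80066620735408), np.float64(-160.9160185284751))]
[615.09864186 -20.65679535 236.24227461]
```

View pics/w4.png

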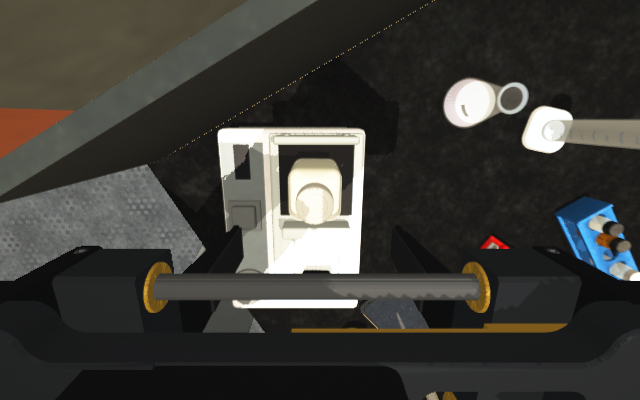

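The bottle stands upright on the pad at (315,190), released. Next I go behind the clamp handle with the fingers shut.

move_arm(
  commands=[
    [[-2.4,-1.4,0],[0,0,0],0.6],
    [[-2.4,-1.4,0],[0,0,0],0],
    [[-2.4,-1.4,0],[0,0,0],0],
    [[-2.4,-1.4,0],[0,0,0],0],
    [[-2.4,-1.4,0],[0,0,0],0],
    [[-2.5,-1.3,0],[0,0,0],0],
    [[0,0,-1],[0,0,0],0],
    [[0,0,-2],[0,0,0],0],
    [[0,0,0],[0,0,0],0],
    [[0,0,0],[0,0,0],0],
  ],
)

```text
t: 9.35
eef_pos: [469.0, -103.3, 200.1]
tcp_rot: [-3.141, 0.001, 0.554]
ft_force: [-0.6, 0.3, 0.6]
opening: 0.218
grip_force: 0.0
```

Run:
```python
from h import *
import pickle
i=camera_info("wrist");s=state();im=read_camera("wrist");cv2.imwrite("pics/w5.png",im);pickle.dump(i,open("w5.pkl","wb"));print(s["eef_pos"],s["tcp_rot"],s["opening"])
P=np.array([612.5,-20.5]);Y=np.array([np.cos(.553),np.sin(.553)]);X=np.array([Y[1],-Y[0]])
print(((s["eef_pos"][:2]-P)@X,(s["eef_pos"][:2]-P)@Y), proj(i,[*(P+4.6*X-132*Y),127]))
```

```text
[ 469.01882077 -103.26758702  200.14846563] [-3.14064884e+00  7.43467713e-04  5.53958604e-01] 0.21834175906853642
(np.float64(-4.931110062247379), np.float64(-165.56873620556104)) [327.89655744 163.6581038 ]
```

View pics/w5.png

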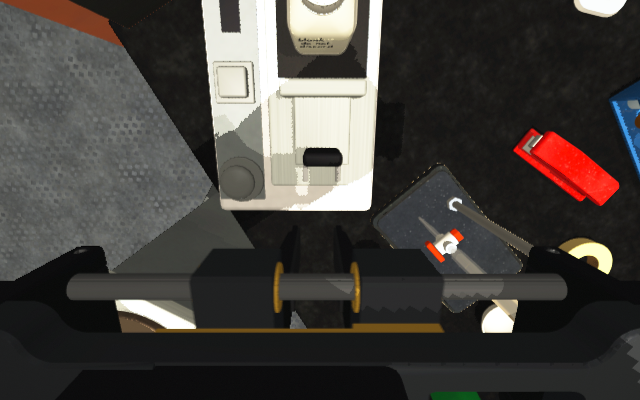

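The handle is at (323,157), close to where it was predicted, and the round button is at (240,180). I'll descend behind the handle and start pushing.

move_arm(
  commands=[
    [[0,0,-3],[0,0,0],0],
    [[0,0,-3],[0,0,0],0],
    [[0,0,-3],[0,0,0],0],
    [[0,0,-1.3],[0,0,0],0],
    [[0,0,0],[0,0,0],0],
    [[0.6,0.37,0],[0,0,0],0],
    [[0.6,0.37,0],[0,0,0],0],
    [[0.6,0.37,0],[0,0,0],0],
    [[0.6,0.37,0],[0,0,0],0],
    [[0,0,0],[0,0,0],0],
  ],
)

```text
t: 10.4
eef_pos: [493.8, -88.3, 97.8]
tcp_rot: [3.141, -0.001, 0.554]
ft_force: [0.1, 0.8, -0.4]
opening: 0.003
grip_force: 0.0
```

move_arm(
  commands=[
    [[0.43,0.26,0],[0,0,0],0],
    [[0.43,0.26,0],[0,0,0],0],
    [[0.43,0.26,0],[0,0,0],0],
    [[0.43,0.26,0],[0,0,0],0],
    [[0,0,0],[0,0,0],0],
  ],
)

```text
t: 10.9
eef_pos: [510.5, -78.0, 97.4]
tcp_rot: [3.141, -0.0, 0.554]
ft_force: [0.1, -0.7, 0.5]
opening: 0.004
grip_force: 0.0
```

Run:
```python
from h import *
im=read_camera("wrist");cv2.imwrite("pics/w6.png",im[:330,150:450])
s=state();print(s["eef_pos"],s["ft_force"],s["moment"])
```

```text
[510.42894765 -78.05882334  97.37389324] [-0.19003484 -0.69810623 -0.36458844] [ 0.02292955 -0.06838067  0.00097375]
```

View pics/w6.png

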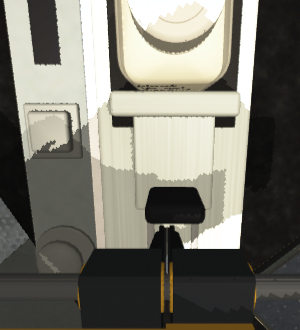

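The fingertips are behind the handle (175,222 in the crop) and the jaw is now over the pad, close to the bottle. I'll keep pushing gently.

move_arm(
  commands=[
    [[0.34,0.21,0],[0,0,0],0],
    [[0.34,0.21,0],[0,0,0],0],
    [[0.34,0.21,0],[0,0,0],0],
  ],
)

```text
t: 11.25
eef_pos: [520.2, -71.9, 97.4]
tcp_rot: [-3.141, 0.0, 0.554]
ft_force: [-2.7, -2.9, -0.4]
opening: 0.002
grip_force: 2.0
```

move_arm(
  commands=[
    [[0.2,0.12,0],[0,0,0],0],
    [[0.2,0.12,0],[0,0,0],0],
  ],
)

```text
t: 11.45
eef_pos: [524.3, -69.5, 97.4]
tcp_rot: [3.142, 0.0, 0.554]
ft_force: [-2.6, -2.1, 0.5]
opening: 0.006
grip_force: 1.9
```

move_arm(
  commands=[
    [[0.1,0.06,0],[0,0,0],0],
    [[0.1,0.06,0],[0,0,0],0],
  ],
)

```text
t: 11.65
eef_pos: [524.9, -68.8, 97.2]
tcp_rot: [-3.141, 0.003, 0.554]
ft_force: [-12.9, -10.8, 3.3]
opening: 0.003
grip_force: 8.2
```

move_arm(
  commands=[
    [[0.04,0.02,0],[0,0,0],0],
    [[0,0,0],[0,0,0],0],
    [[0,0,0],[0,0,0],0],
  ],
)

```text
t: 11.95
eef_pos: [524.9, -68.9, 97.2]
tcp_rot: [-3.14, 0.004, 0.554]
ft_force: [-11.2, -9.8, 2.7]
opening: 0.003
grip_force: 7.4
```

move_arm(
  commands=[
    [[-0.5,-0.3,0],[0,0,0],0],
    [[-1.5,-0.9,0],[0,0,0],0],
    [[-2,-1.2,0],[0,0,0],0],
    [[0,0,2],[0,0,0],0],
    [[0,0,3],[0,0,0],0],
    [[0,0,3],[0,0,0],0],
    [[0,0,2],[0,0,0],0],
    [[0,0,0],[0,0,0],0],
    [[0,0,0],[0,0,0],0],
  ],
)

```text
t: 12.85
eef_pos: [486.8, -92.1, 197.3]
tcp_rot: [3.141, -0.001, 0.554]
ft_force: [-0.5, 0.2, -0.8]
opening: 0.002
grip_force: 0.0
```

Run:
```python
from h import *
import pickle
i=camera_info("wrist");s=state();im=read_camera("wrist");print(s["eef_pos"],s["tcp_rot"])
pickle.dump(i,open("w7.pkl","wb"));cv2.imwrite("pics/w7f.png",im)
cv2.imwrite("pics/w7.png",cv2.resize(im[:230,190:420],None,fx=2.6,fy=2.6))
for p in([426.3,-25.2,76.5],[430,-23,76.5]):print(proj(i,p))
```

```text
[486.76531916 -92.06532018 197.28393893] [ 3.14091048e+00 -9.50140091e-04  5.53745400e-01]
[240.40319587 200.60963853]
[240.19886893 197.00429133]
```

View pics/w7.png

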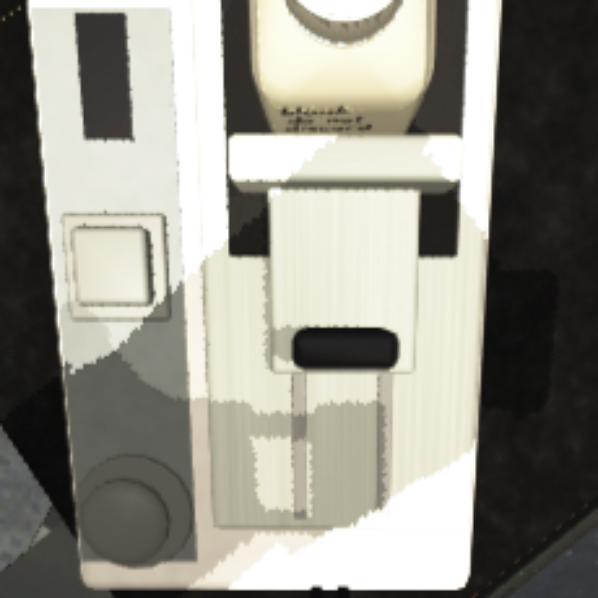

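The jaw at crop row about 160 sits against the bottle, and the button top is at about crop (125,518). I'll check the travel and go over the button.

Run:
```python
from h import *
import pickle
i=pickle.load(open("w7.pkl","rb"))
P=np.array([612.5,-20.5]);Y=np.array([np.cos(.553),np.sin(.553)])
h=ray(i,190+345/2.6,342/2.6,127);print("handle",h,(h[:2]-P)@Y)
h5=ray(pickle.load(open("w5.pkl","rb")),323,156.5,127);print("moved",(h[:2]-h5[:2])@Y)
print("start",ray(i,190+125/2.6,518/2.6,76.5))
```

```text
handle [543.06631092 -62.56698846 127.        ] -81.18014801309018
moved 44.07098684527823
start [426.36058545 -22.15749202  76.5       ]
```

move_arm(
  commands=[
    [[-1.2,1.3,0],[0,0,0],0],
    [[-1.2,1.3,0],[0,0,0],0],
    [[-1.2,1.3,0],[0,0,0],0],
    [[-1.2,1.4,0],[0,0,0],0],
    [[-1.1,1.4,0],[0,0,0],0],
    [[0,0,-2],[0,0,0],0],
    [[0,0,-3],[0,0,0],0],
    [[0,0,-3],[0,0,0],0],
    [[0,0,-2],[0,0,0],0],
    [[0,0,0],[0,0,0],0],
  ],
)

```text
t: 13.9
eef_pos: [426.0, -24.3, 95.8]
tcp_rot: [-3.139, 0.003, 0.554]
ft_force: [-0.4, -0.2, 0.7]
opening: 0.006
grip_force: 0.0
```

move_arm(
  commands=[
    [[0,0,-1],[0,0,0],0],
    [[0,0,-1],[0,0,0],0],
    [[0,0,-0.5],[0,0,0],0],
    [[0,0,-0.2],[0,0,0],0],
    [[0,0,0],[0,0,0],0],
  ],
)

```text
t: 14.4
eef_pos: [427.6, -25.2, 70.4]
tcp_rot: [3.142, 0.0, 0.554]
ft_force: [-0.2, 0.6, -0.2]
opening: 0.007
grip_force: 0.0
```

move_arm(
  commands=[
    [[0,0,-0.1],[0,0,0],0],
    [[0,0,0],[0,0,0],0],
  ],
)

```text
t: 14.6
eef_pos: [427.7, -25.3, 69.6]
tcp_rot: [3.141, -0.0, 0.554]
ft_force: [-0.3, -0.6, -0.3]
opening: 0.006
grip_force: 0.0
```

Run:
```python
from h import *
i=camera_info("wrist");im=read_camera("wrist")
s=state();print(s["eef_pos"],s["ft_force"],proj(i,[427.7,-25.3,69.6]),proj(i,[427.7,-25.3,90]))
cv2.imwrite("pics/w8.png",cv2.resize(im[60:300,180:460],None,fx=2.5,fy=2.5))
```

```text
[427.68834805 -25.25065494  69.64421516] [ 0.49983413 -0.28426521  0.9447314 ] [318.2321247  224.59801895] [318.45703128 235.52607203]
```

View pics/w8.png

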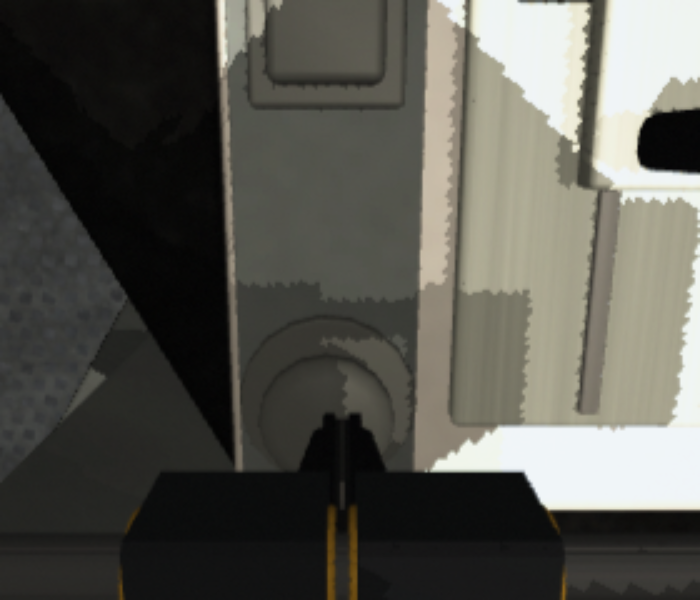

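I've now viewed 12 pictures against the limit of 10. I miscounted, so I won't view any more and will finish on force and numeric readings. The fingers are over the button, and I'll go down in small steps, watching the force.

move_arm(
  commands=[
    [[0,0,-0.2],[0,0,0],0],
    [[0,0,0],[0,0,0],0],
  ],
)

```text
t: 14.85
eef_pos: [427.5, -25.2, 67.3]
tcp_rot: [3.142, 0.0, 0.554]
ft_force: [-0.2, -0.1, 0.5]
opening: 0.005
grip_force: 0.0
```

move_arm(
  commands=[
    [[0,0,-0.2],[0,0,0],0],
    [[0,0,0],[0,0,0],0],
  ],
)

```text
t: 15.05
eef_pos: [427.5, -25.2, 65.3]
tcp_rot: [-3.141, 0.0, 0.554]
ft_force: [0.1, -0.7, -0.6]
opening: 0.009
grip_force: 0.0
```

move_arm(
  commands=[
    [[0,0,-0.2],[0,0,0],0],
    [[0,0,0],[0,0,0],0],
  ],
)

```text
t: 15.25
eef_pos: [427.5, -25.2, 63.2]
tcp_rot: [-3.141, 0.0, 0.554]
ft_force: [-0.2, 0.1, -0.1]
opening: 0.006
grip_force: 0.0
```

Run:
```python
from h import *
s=state();i=camera_info("wrist");im=read_camera("wrist");cv2.imwrite("pics/w9.png",im)
g=cv2.cvtColor(im,cv2.COLOR_BGR2GRAY)
print(s["eef_pos"],s["ft_force"],s["tau"].round(2),"tip px",proj(i,s["eef_pos"]))
c=cv2.HoughCircles(cv2.resize(g[150:270,240:380],None,fx=4,fy=4,interpolation=2),cv2.HOUGH_GRADIENT,1,30,param1=60,param2=18,minRadius=70,maxRadius=170)
for u,v,r in (c[0][:5] if c is not None else []):
    U,V=240+u/4,150+v/4;print(U,V,r/4,[(z,ray(i,U,V,z)[:2].round(1).tolist(),round(r/4/288*(i["cam_to_world"][2][3]-z)/.96,1)) for z in(55,68.5,76.5)])
# grey profile down the button column, and earlier picture
w7=cv2.cvtColor(cv2.imread("pics/w7f.png"),cv2.COLOR_BGR2GRAY)
print(g[175:235:2,311]); print(g[205,270:350:2])
```

```text
[427.50975359 -25.20464643  63.23445503] [-0.20901228  0.12523668 -0.14186785] [-1.000e-02 -4.432e+01 -1.390e+01  4.000e-02 -1.000e-01  0.000e+00] tip px [318.20349495 224.56467806]
309.625 228.875 37.4 [(55, [418.4, -23.2], np.float64(27.9)), (68.5, [423.2, -20.6], np.float64(26.1)), (76.5, [426.0, -19.1], np.float64(25.0))]
312.125 217.375 37.4 [(55, [427.4, -19.9], np.float64(27.9)), (68.5, [431.5, -17.6], np.float64(26.1)), (76.5, [434.0, -16.2], np.float64(25.0))]
321.875 223.125 25.65 [(55, [427.3, -28.7], np.float64(19.1)), (68.5, [431.5, -25.8], np.float64(17.9)), (76.5, [434.0, -24.1], np.float64(17.1))]
304.875 239.125 35.625 [(55, [409.2, -24.5], np.float64(26.6)), (68.5, [414.6, -21.8], np.float64(24.8)), (76.5, [417.7, -20.3], np.float64(23.8))]
[82 82 77 82 59 59 54 49 56 55 55 54 54 54 50 41 51 55 57 61 61 61 59 58
 57 24  5  6  6  5]
[ 16 104  80  60  57  45  53  53  54  53  53  54  54  54  51  45  40  35
  38  40  41  39  37  36  38  46  51  76  82  82  82  82  82  82  82  79
  62  80  59 132]
```

move_arm(
  commands=[
    [[0,0.2,-0.2],[0,0,0],0],
    [[0,0,0],[0,0,0],0],
  ],
)

```text
t: 15.5
eef_pos: [427.5, -23.0, 61.3]
tcp_rot: [-3.141, 0.0, 0.554]
ft_force: [-0.2, -0.2, 0.0]
opening: 0.002
grip_force: 0.0
```

move_arm(
  commands=[
    [[0,0,-0.2],[0,0,0],0],
    [[0,0,0],[0,0,0],0],
  ],
)

```text
t: 15.7
eef_pos: [427.5, -23.2, 59.2]
tcp_rot: [-3.141, 0.0, 0.554]
ft_force: [-0.5, 0.5, -0.5]
opening: 0.006
grip_force: 0.0
```

```bash
cat >> h.py <<'E'
def line(i,u,v):
    a=ray(i,u,v,0);b=ray(i,u,v,300);return a,(b-a)/np.linalg.norm(b-a)
def tri(L):
    N=[np.eye(3)-np.outer(d,d) for _,d in L];p=np.linalg.solve(sum(N),sum(n@a for n,(a,_) in zip(N,L)));return p.round(1),[round(float(np.linalg.norm(n@(p-a))),1) for n,(a,_) in zip(N,L)]
E
python3 - <<'E'
from h import *
import pickle
t=camera_info("top");w2,w5,w7=[pickle.load(open(f"w{k}.pkl","rb")) for k in(2,5,7)];i=camera_info("wrist")
B=[(t,227.6,195.9),(w2,255.7,210),(w5,240,180),(w7,238.1,199.2)]
for n,(c,u,v) in zip(("top","w2","w5","w7"),B):print(n,[ray(c,u,v,z)[:2].round(1).tolist() for z in(50,63,76.5)])
print("tri",tri([line(*b) for b in B]))
K=[(t,211.6,167.6),(w2,252.7,121.5),(w5,232.5,81.5),(w7,190+110/2.6,265/2.6)]
print("stop",tri([line(*b) for b in K]))
print(state()["eef_pos"])
print("deck corner w8 button ray",[ray(i,310.8,226,z)[:2].round(1).tolist() for z in(50,60,68.5,76.5)], "cam",np.array(i["cam_to_world"])[:3,3])
E
```

```text
top [[427.9, -20.0], [427.1, -22.5], [426.2, -25.1]]
w2 [[415.3, -22.6], [420.4, -22.8], [425.7, -23.1]]
w5 [[420.0, -21.2], [424.2, -22.8], [428.6, -24.4]]
w7 [[416.2, -19.7], [421.2, -20.9], [426.4, -22.2]]
tri (array([426.2, -23.4,  74.3]), [1.3, 1.3, 1.7, 1.6])
stop (array([519. ,  28.9,  84.7]), [2.6, 2.1, 1.3, 1.2])
[427.50401693 -23.17714374  59.24769168]
deck corner w8 button ray [[420.6, -20.9], [424.0, -19.0], [426.8, -17.4], [429.6, -15.9]] cam [490.78676513  17.63350995 257.34288133]
```

move_arm(
  commands=[
    [[0,0,-0.2],[0,0,0],0],
    [[0,0,0],[0,0,0],0],
  ],
)

```text
t: 15.9
eef_pos: [427.5, -23.2, 57.3]
tcp_rot: [-3.142, 0.0, 0.554]
ft_force: [-0.5, 0.0, 0.1]
opening: 0.005
grip_force: 0.0
```

move_arm(
  commands=[
    [[0,0,-0.2],[0,0,0],0],
    [[0,0,0],[0,0,0],0],
  ],
)

```text
t: 16.1
eef_pos: [427.5, -23.2, 55.3]
tcp_rot: [-3.141, 0.0, 0.554]
ft_force: [-0.3, -0.7, 0.7]
opening: 0.008
grip_force: 0.0
```

move_arm(
  commands=[
    [[0,0,-0.2],[0,0,0],0],
    [[0,0,0],[0,0,0],0],
  ],
)

```text
t: 16.3
eef_pos: [427.5, -23.2, 53.3]
tcp_rot: [-3.141, 0.0, 0.554]
ft_force: [-0.2, -0.3, -0.3]
opening: 0.003
grip_force: 0.0
```

Run:
```python
from h import *
s=state();i=camera_info("wrist");im=read_camera("wrist");cv2.imwrite("pics/w10.png",im);g=cv2.cvtColor(im,cv2.COLOR_BGR2GRAY)
p=s["eef_pos"];tx=np.array([np.cos(.554),np.sin(.554),0])
a,d=line(i,317,225.5)
for h in(0,3,5,8,10):
    k=((p+h*tx-a)@tx)/(d@tx);print(h,(a+k*d-p).round(1))
for c in(311,317,323):print(c,g[205:250:2,c])
for r in(150,165,180,195,210,220):print(r,g[r,270:360:3])
```

```text
0 [-0.5  0.7  1.9]
3 [2.1 2.3 9.7]
5 [ 3.8  3.4 14.9]
8 [ 6.3  5.  22.7]
10 [ 8.   6.1 28. ]
311 [54 54 50 40 51 54 57 59 61 60 26  6  6  5  6  6  4  6  5  6  5  6 11]
317 [75 54 52 37 49 54 57 59 60 59 58 39 20 19 19 18 18 18 18 18 18 18 17]
323 [82 82 56 44 50 68 62 76 56 61 40 11  8  6  7  6  5  6  6  5  5  7 12]
150 [131  80  83  82  81  82  82  83  82  83  84  83  85  82  81  83  82  83
  83  82  82  80  80  81  81  81  84  84 187 187]
165 [ 97  83  83  83  84  84  83  82  82  81  82  82  84  84  82  83  82  83
  83  82  82  82  82  85  85  83  82  81 186 188]
180 [ 64  93  60  60  59  59  60  60  58  59  59  59  59  58  67  82  82  81
  82  82  83  84  82  82  82  81  82  85 172 136]
195 [ 23 115  61  60  60  60  60  60  59  43  40  45  56  58  58  59  59  56
  42  48  56  60  61  59  59  59  58  68 136 135]
210 [ 12 115  60  57  53  54  54  53  53  53  53  52  45  38  37  38  46  51
  53  75  81  81  81  81  81  60  80  91 133 134]
220 [  6 110  50  53  53  53  54  43  50  52  55  58  58  60  61  60  59  57
  77  77  71  60  74  79  80  81  76 101 129 131]
```

move_arm(
  commands=[
    [[0,0,-0.2],[0,0,0],0],
    [[0,0,0],[0,0,0],0],
  ],
)

```text
t: 16.55
eef_pos: [427.5, -23.2, 51.3]
tcp_rot: [-3.142, 0.0, 0.554]
ft_force: [0.5, 0.2, -1.3]
opening: 0.002
grip_force: 0.0
```

move_arm(
  commands=[
    [[0,0,-0.2],[0,0,0],0],
    [[0,0,0],[0,0,0],0],
  ],
)

```text
t: 16.75
eef_pos: [427.5, -23.2, 49.3]
tcp_rot: [-3.141, 0.0, 0.554]
ft_force: [-0.0, 0.4, -0.2]
opening: 0.004
grip_force: 0.0
```

move_arm(
  commands=[
    [[0,0,-0.2],[0,0,0],0],
    [[0,0,0],[0,0,0],0],
  ],
)

```text
t: 16.95
eef_pos: [427.6, -23.2, 47.4]
tcp_rot: [3.141, -0.0, 0.554]
ft_force: [-1.2, 0.2, 2.6]
opening: 0.0
grip_force: 1.1
```

Contact at TCP z of about 48 mm with 2.6 N, which matches the spring's preload. Now the press.

move_arm(
  commands=[
    [[0,0,-0.3],[0,0,0],0],
    [[0,0,-0.3],[0,0,0],0],
    [[0,0,0],[0,0,0],0],
  ],
)

```text
t: 17.25
eef_pos: [427.7, -23.2, 41.2]
tcp_rot: [3.142, 0.0, 0.554]
ft_force: [0.5, 1.1, 4.7]
opening: 0.003
grip_force: 2.7
```

move_arm(
  commands=[
    [[0,0,-0.2],[0,0,0],0],
    [[0,0,0],[0,0,0],0],
  ],
)

```text
t: 17.45
eef_pos: [427.8, -23.2, 40.0]
tcp_rot: [3.141, -0.0, 0.554]
ft_force: [-1.9, 0.4, 16.9]
opening: 0.006
grip_force: 8.2
```

16.9 N means the button is on its stop. I'll hold, then lift clear.

move_arm(
  commands=[
    [[0,0,0],[0,0,0],0],
    [[0,0,1],[0,0,0],0],
    [[0,0,2],[0,0,0],0],
    [[0,0,3],[0,0,0],0],
    [[0,0,3],[0,0,0],0],
    [[0,0,3],[0,0,0],0],
    [[0,0,3],[0,0,0],0],
    [[0,0,0],[0,0,0],0],
    [[0,0,0],[0,0,0],0],
    [[0,0,0],[0,0,0],0],
  ],
)

```text
t: 18.45
eef_pos: [427.0, -23.1, 188.4]
tcp_rot: [-3.14, 0.001, 0.554]
ft_force: [0.7, 0.6, -0.5]
opening: 0.007
grip_force: 0.0
```

Run:
```python
from h import *
s=state();print(s["eef_pos"],s["ft_force"])
im=read_camera("top");cv2.imwrite("pics/top9.png",im);i=camera_info("top")
# bottle on pad: white blob ; compare to expected
P=np.array([612.5,-20.5]);Y=np.array([np.cos(.553),np.sin(.553)]);X=np.array([Y[1],-Y[0]])
for n,q in(("bottle exp",[*(P+20*Y),150]),("handle exp",[*(P-83*Y),127])):
    u,v=proj(i,q).round().astype(int);print(n,u,v,cv2.cvtColor(im,cv2.COLOR_BGR2GRAY)[v-3:v+4,u-3:u+4].tolist())
a=cv2.imread("pics/top4.png");hs=lambda m:cv2.cvtColor(m,cv2.COLOR_BGR2HSV)
for n,m in(("before",cv2.imread("pics/top0.png")),("now",im)):
    h=hs(m)[195:220,278:305];k=((h[...,0]>15)&(h[...,0]<30)&(h[...,1]>110)&(h[...,2]>90));y,x=np.where(k);print(n,"round",x.mean()+278,y.mean()+195,k.sum())
```

```text
[427.02552651 -23.10771594 188.43096236] [ 0.73332946  0.61260282 -0.45209885]
bottle exp 219 130 [[253, 253, 253, 253, 252, 252, 234], [253, 253, 253, 253, 252, 253, 250], [253, 253, 253, 253, 252, 253, 250], [253, 253, 253, 253, 251, 252, 242], [253, 253, 253, 253, 253, 252, 219], [252, 250, 252, 253, 252, 242, 181], [252, 252, 252, 251, 233, 175, 158]]
handle exp 237 159 [[253, 253, 251, 236, 197, 117, 66], [252, 250, 216, 131, 85, 62, 72], [216, 141, 93, 68, 66, 72, 76], [124, 66, 65, 73, 82, 68, 46], [67, 74, 80, 72, 47, 27, 21], [77, 79, 58, 28, 22, 12, 18], [49, 39, 20, 8, 6, 19, 44]]
before round 291.64406779661016 206.83898305084745 118
now round 291.4491525423729 206.98305084745763 118
```

```bash
python3 -c "
from cell import env
print(env.job_done())"
```

```text
the job is handed in; nothing more can be done
None
```

I've handed the job in, with no verdict shown: the bottle was placed and clamped against the fence, and the round button was pressed to its stop (16.9 N) and released, with no check that it came back up. The square key was left alone and the round bottle hasn't moved, but I viewed 12 pictures, two over the limit of 10.

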